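# Assemble and fill a three-level model car park

## Robot

A 7-joint arm with a two-finger parallel gripper is mounted at the origin on the work surface; the furniture and walls round the work are solid. World frame = base frame: x ahead of the robot, y to its left, z up, the work surface at z = 0. Lengths are in m, angles in rad, forces in N, time in s.
With the tool pointing down it reaches from about 0.4 to 0.85 m from the base axis. Payload 4.5 kg.
Tool frame: the origin (TCP) lies at the very end of the fingers, on their centre line; the grasp point (between the pads) lies 19 mm behind it; z points along the fingers, y is the line along which they close (so a half turn about z gives the same grasp; the last joint's range is limited). The gripper opens to 88 mm and grips with 3 to 60 N. Pads are 18 mm wide; open, the fingers measure 123 mm over their backs; the gripper's body (75 mm by 187 mm) begins 45 mm behind the grasp point.
Start: joints at [1.268, 0.689, -0.195, 1.565, 0.157, 0.902, -0.215], TCP at [0.207, -0.59, 0.239] pointing down, gripper open.
Joint ranges: [-3.01, 3.01], [-0.46, 2.08], [-1.47, 1.51], [0.13, 2.56], [-1, 4.14], [0.04, 2.09], [-2.66, 2.66]. Speed limits (rad/s): [2.57, 2.57, 3.14, 3.14, 3.14, 3.14, 3.14].

## Interface

Orientations are given as a unit quaternion [x, y, z, w].
In Python, from plant import r, eyes, nets gives the robot as it stands.
- The arm moves only by the shell command python3 -m pendant 'ROWS' [FORCE]. ROWS is JSON, a list of rows, each an object of numbers: "claw": the opening, from 0 (shut) to 1 (fully open); "dx", "dy", "dz": the shift along the world's x, y, z in mm; "twist": the turn about the world's z in rad. In form: [{"claw": .., "dx": .., "dy": .., "dz": .., "twist": ..}, ...]. A call has 1 to 8 rows; each row is the pose to reach, as a shift and turn from the pose commanded when the call began; what a row does not reach only later rows make up. A row lasts 1/10 s, in which the tool goes at most 50 mm and 8.59 degrees, less where a joint would pass 70% of its speed; a pose out of reach is approached as far as the arm can. A call with a gripper value outside its range is refused whole. The fingers move at their own pace and stop on an object; FORCE is the grip in N (left out, the last holds). Time passes only in rows, so rows that repeat a pose let the fingers close. It gives the time, the measured TCP pose, the force, the opening and the grip force at its end, in the units of the state.
- r.get_state(): the state, without advancing time (a new reading comes with each control period).
- eyes.snapshot(name): name is "scene" or "top" or "wrist"; returns (picture, depth): 400x640x3 uint8, blue, green, red; 400x640 float32, m along the optical axis (not along the pixel's ray), 0 where there is no reading.
- eyes.camera_info(name): a dict with "K" (3x3 intrinsics, pixels), "world_to_cam" (4x4, takes a point from world to camera coordinates); the wrist camera has in their place "T_tool_cam" (4x4, takes a point from camera to tool coordinates, whose origin is the TCP and whose axes are the flange's). Camera axes: x right, y down, z forward; pixel columns grow to the right and rows downward; lengths in m; the calibration is good to about 2 mm. A picture is of the moment at which its call begins: read the wrist's pose just before it. camera_info takes no time and is no camera call.
- r.finish_job(): hands the job in; it is judged then, once.
Trained networks look in the newest picture that a camera, given by its name, has taken for a name from the list of things; names that differ only in an ending like _2 or _b are one class to them, and where a whole thing is asked for, a point or a joint stands for the part that bears it (a point fixed in the world has none). Each returns a list of dicts, best first, with "confidence" (0 to 1); they miss things now and then, are a little off and sometimes report something else, mostly with a low value. They report only what shows in the picture. A call takes as long as a camera call.
- nets.spot_in(camera, query): "box" ([left, top, width, height] as shares, 0 to 1, of the picture: columns of its width, rows of its height, round what is visible of it).
- nets.place_of(camera, query): "position" ([column, row] as shares, 0 to 1, of the picture: columns of its width, rows of its height: a listed point, or the origin of a listed thing).
The state is a dict: "clock": time; "q": joint angles; "qd": joint speeds; "joint_torque": joint torques, N m; "tool_pos": TCP position; "eef_rot": TCP orientation; "contact_force": force on the tool from outside, world axes, zero at the start; "moment": the same for the moment, N m; "opening": opening from 0.0 (shut) to 1.0 (fully open); "finger_force": force on a finger pad.
Only numpy, scipy, OpenCV 4.12 (cv2) and the standard library are available. Lean on these libraries where they do the work, as an engineer would, in place of code of your own. Each camera call takes 0.05 s, during which the arm holds its last target. There are 200 camera calls.

## Task

Put up the three-level car park on the grey concrete slab, working from the bottom up: the red pickup in the bay on the slab, the yellow deck over it, the white sedan on the yellow deck, the blue deck over that, and the black sedan on top. Set each car in the middle of its bay, pointing along it (either way round), and each deck centred and square over the level below, its feet flat on it. Leave the blue pickup where it is.

Things in the scene. Friction and masses are not known exactly. Their poses are not given: they have to be found in the camera images.
- base_slab: Grey concrete slab, fixed to the board, 116 mm long (y), 56 mm wide (x), 8 mm thick, with a white bay outline 74 x 32 mm in its middle. Origin: centre of the underside; top at z = 8 mm; y along its length.
- yellow_deck: Loose deck, 90 g: flat yellow plate 108 mm long (y), 46 wide (x; pinch here), 6 thick, its underside 32 mm up, on two dark steel end frames at y = +/-46 mm with flat feet (28 mm in x, 8 in y); long sides open, 84 mm clear between frames. Car bay outlined in the middle of the plate, along y. Origin: centre between the feet, at their underside; plate top at z = 38 mm; z up.
- blue_deck: Loose deck, 90 g: flat blue plate 108 mm long (y), 46 wide (x; pinch here), 6 thick, its underside 32 mm up, on two dark steel end frames at y = +/-46 mm with flat feet (28 mm in x, 8 in y); long sides open, 84 mm clear between frames. Car bay outlined in the middle of the plate, along y. Origin: centre between the feet, at their underside; plate top at z = 38 mm; z up.
- red_pickup: Die-cast model car, red pickup with red bed; 56 mm long, 22 mm wide over the doors, 23 mm high to the roof; lower body (to 14 mm above the ground) has upright sides to pinch. Loose, about 30 g. Origin: centre of the underside, at wheel-ground height; y axis along its length, x across, z up.
- white_sedan: Die-cast model car, white sedan; 58 mm long, 22 mm wide over the doors, 21 mm high to the roof; lower body (to 14 mm above the ground) has upright sides to pinch. Loose, about 30 g. Origin: centre of the underside, at wheel-ground height; y axis along its length, x across, z up.
- black_sedan: Die-cast model car, black sedan; 58 mm long, 22 mm wide over the doors, 22 mm high to the roof; lower body (to 14 mm above the ground) has upright sides to pinch. Loose, about 30 g. Origin: centre of the underside, at wheel-ground height; y axis along its length, x across, z up.
- blue_pickup: Die-cast model car, blue pickup, not part of the job; 56 mm long, 22 mm wide over the doors, 23 mm high to the roof; lower body (to 14 mm above the ground) has upright sides to pinch. Loose, about 30 g. Origin: centre of the underside, at wheel-ground height; y axis along its length, x across, z up.

How it is judged:
By the outcome, as a careful person would: the job done as asked, in the order asked, and still so for the second after the job is handed in, with the robot touching nothing.
It also fails if it takes over 122 s, if anything falls off the work surface, if the arm or the gripper's body presses on something with over 40 N, if the wrist force passes 120 N, or if a joint passes its speed limit or range.

## Working session

There is one attempt and no reset: what is moved stays moved. The work goes in short steps, Python scripts to look and compute and a shell command to move; the robot and the scene stay as the last step left them, time stands still between calls to the robot, and variables do not carry over. Pictures are saved under pics/ and viewed, at most 14 in all, crops included, and the job is handed in when it is done.

```bash
mkdir -p pics; ls
python3 - <<'E'
from plant import r,eyes,nets
import cv2,numpy as np
s=r.get_state();print(s['clock'],s['tool_pos'],s['eef_rot'],s['opening'])
for n in ('top','scene'):
    p,d=eyes.snapshot(n);cv2.imwrite(f'pics/{n}1.png',p);np.save(f'pics/{n}1.npy',d)
    c=eyes.camera_info(n);print(n,np.round(c['K'],1).tolist(),np.round(c['world_to_cam'],3).tolist())
    for q in ['base_slab','yellow_deck','blue_deck','red_pickup','white_sedan','black_sedan','blue_pickup']:
        print(q,[(round(x['confidence'],2),np.round(np.array(x['box'])*[640,400,640,400]).tolist()) for x in nets.spot_in(n,q)[:2]])
print(eyes.camera_info('wrist'))
E
```

```text
pics
0.0 [ 0.20628117 -0.58931708  0.23791182] [ 9.85849717e-01  1.67629113e-01 -2.09080996e-04 -8.78929846e-04] 1.0021078344102583
top [[451.2, 0.0, 323.0], [0.0, 451.2, 201.1], [0.0, 0.0, 1.0]] [[0.009, -1.0, 0.013, -0.136], [-0.991, -0.01, -0.133, 0.466], [0.133, -0.012, -0.991, 0.858], [0.0, 0.0, 0.0, 1.0]]
base_slab [(0.59, [282.0, 158.0, 61.0, 33.0])]
yellow_deck [(0.95, [366.0, 155.0, 53.0, 28.0]), (0.64, [189.0, 156.0, 55.0, 30.0])]
blue_deck [(0.67, [187.0, 159.0, 57.0, 26.0])]
red_pickup [(0.82, [384.0, 213.0, 14.0, 27.0])]
white_sedan [(0.84, [427.0, 208.0, 18.0, 29.0])]
black_sedan [(0.61, [352.0, 203.0, 13.0, 29.0])]
blue_pickup [(0.55, [307.0, 210.0, 16.0, 29.0])]
scene [[516.1, 0.0, 320.1], [0.0, 516.1, 198.4], [0.0, 0.0, 1.0]] [[-0.767, -0.642, -0.001, 0.307], [-0.42, 0.504, -0.755, 0.295], [0.485, -0.578, -0.656, 0.694], [0.0, 0.0, 0.0, 1.0]]
base_slab [(0.75, [274.0, 184.0, 61.0, 40.0]), (0.48, [359.0, 197.0, 23.0, 14.0])]
yellow_deck [(0.88, [328.0, 143.0, 53.0, 37.0])]
blue_deck [(0.79, [197.0, 226.0, 66.0, 56.0])]
red_pickup [(0.63, [197.0, 227.0, 66.0, 56.0]), (0.57, [383.0, 178.0, 27.0, 20.0])]
white_sedan [(0.67, [406.0, 153.0, 25.0, 15.0])]
black_sedan [(0.87, [355.0, 193.0, 30.0, 15.0])]
blue_pickup [(0.8, [337.0, 217.0, 27.0, 21.0])]
{'K': array([[311.23190931,   0.        , 319.8389146 ],
       [  0.        , 311.23190931, 198.5305712 ],
       [  0.        ,   0.        ,   1.        ]]), 'T_tool_cam': array([[ 6.85715359e-04, -9.65722920e-01, -2.59574212e-01,
         6.56864169e-02],
       [ 9.99999204e-01,  3.87403555e-04,  1.20039013e-03,
        -6.27402361e-04],
       [-1.05868429e-03, -2.59574829e-01,  9.65722417e-01,
        -1.45973785e-01],
       [ 0.00000000e+00,  0.00000000e+00,  0.00000000e+00,
         1.00000000e+00]])}
```

Run:
```python
import cv2
p=cv2.imread('pics/top1.png');c=cv2.resize(p[130:280,160:460],(800,400),interpolation=cv2.INTER_CUBIC)
cv2.imwrite('pics/top1c.png',c)
```

```text
(no output)
```

View pics/top1c.png

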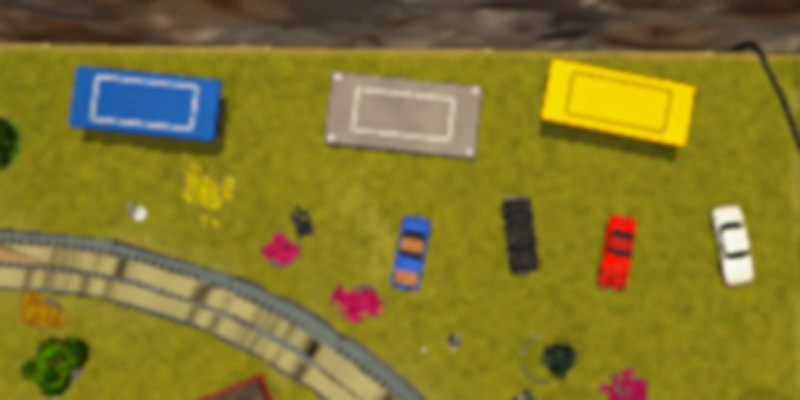

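View pics/scene1.png

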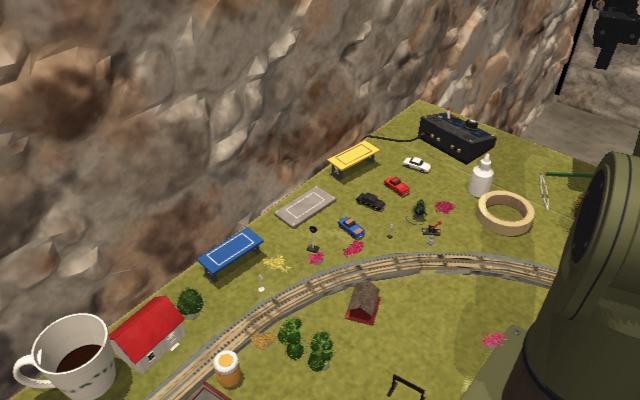

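```bash
cat > h.py <<'E'
import numpy as np,cv2
from scipy.spatial.transform import Rotation as R
from plant import r,eyes,nets
def cam(n):
    c=eyes.camera_info(n)
    if n=='wrist':
        s=r.get_state();T=np.eye(4);T[:3,:3]=R.from_quat(s['eef_rot']).as_matrix();T[:3,3]=s['tool_pos']
        return c['K'],T@c['T_tool_cam']
    return c['K'],np.linalg.inv(c['world_to_cam'])
def cloud(d,K,T):
    v,u=np.mgrid[:400,:640]
    P=np.stack([(u-K[0,2])*d/K[0,0],(v-K[1,2])*d/K[1,1],d],-1)
    return P@T[:3,:3].T+T[:3,3]
def onplane(uv,z,K,T):
    uv=np.asarray(uv,float).reshape(-1,2)
    D=np.c_[(uv-[K[0,2],K[1,2]])/[K[0,0],K[1,1]],np.ones(len(uv))]@T[:3,:3].T
    return T[:3,3]+D*((z-T[2,3])/D[:,2:])
def rect(mask,z,K,T):
    """centre, size, yaw of long side (from world y, CCW, rad) of largest blob's outline on plane z"""
    cs,_=cv2.findContours(mask.astype(np.uint8),cv2.RETR_EXTERNAL,cv2.CHAIN_APPROX_NONE)
    c=max(cs,key=cv2.contourArea)[:,0]
    W=onplane(c,z,K,T)[:,:2]*1000
    (cx,cy),(w,h),a=cv2.minAreaRect(W.astype(np.float32))
    if w<h: a+=90
    a=(a-90+90)%180-90
    return np.round([cx,cy,w,h,a],1)
E
python3 - <<'E'
from h import *
K,T=cam('top');p=cv2.imread('pics/top1.png');d=np.load('pics/top1.npy');W=cloud(d,K,T)
print(T[:3,3])
for u in (200,310,400): print(u,[(v,np.round(W[v,u]*1000).tolist()) for v in (60,100,130,140,145,148,152,165,172,200)])
f=lambda m,box:(lambda M:(M.__setitem__((slice(box[1],box[3]),slice(box[0],box[2])),m[box[1]:box[3],box[0]:box[2]]),M)[1])(np.zeros(m.shape,bool))
h=cv2.cvtColor(p,cv2.COLOR_BGR2HSV);H,S,V=[h[...,i].astype(int) for i in range(3)]
print('yd',rect(f((abs(H-26)<5)&(S>200)&(V>200),(355,145,430,195)),.038,K,T))
print('bd',rect(f((abs(H-108)<15)&(S>130)|((S<90)&(V>120)),(175,145,255,190)),.038,K,T))
print('slab',rect(f((S<110),(275,150,350,195)),.008,K,T))
print('red',rect(f((H<6)&(S>150),(375,203,410,245)),.010,K,T))
print('white',rect(f((S<100)&(V>120),(420,200,450,245)),.010,K,T))
print('black',rect(f((V<60),(340,195,370,240)),.010,K,T))
print('bluep',rect(f((abs(H-108)<15)&(S>100),(300,200,330,245)),.010,K,T))
E
```

```text
[ 0.34962859 -0.12063732  0.91368909]
200 [(60, [674.0, 74.0, 212.0]), (100, [686.0, 130.0, -8.0]), (130, [674.0, 176.0, -189.0]), (140, [683.0, 209.0, -316.0]), (145, [680.0, 221.0, -361.0]), (148, [580.0, 124.0, 1.0]), (152, [572.0, 123.0, 1.0]), (165, [536.0, 112.0, 39.0]), (172, [522.0, 112.0, 37.0]), (200, [472.0, 119.0, 0.0])]
310 [(60, [691.0, -105.0, 181.0]), (100, [691.0, -102.0, -11.0]), (130, [676.0, -100.0, -184.0]), (140, [685.0, -98.0, -309.0]), (145, [683.0, -97.0, -359.0]), (148, [680.0, -97.0, -379.0]), (152, [574.0, -104.0, 0.0]), (165, [544.0, -104.0, 11.0]), (172, [530.0, -104.0, 9.0]), (200, [474.0, -105.0, -0.0])]
400 [(60, [690.0, -258.0, 187.0]), (100, [678.0, -287.0, 29.0]), (130, [683.0, -329.0, -198.0]), (140, [691.0, -351.0, -321.0]), (145, [686.0, -358.0, -359.0]), (148, [690.0, -367.0, -407.0]), (152, [576.0, -291.0, 1.0]), (165, [541.0, -283.0, 38.0]), (172, [526.0, -283.0, 39.0]), (200, [476.0, -290.0, -2.0])]
yd [ 534.9 -266.3  108.6   46.5  -10.9]
bd [530.   84.1 108.7  46.2  -5.2]
slab [ 529.  -106.   115.6   56.9   -5.4]
red [ 425.5 -268.5   19.    52.1   78.8]
white [ 431.9 -356.7   59.2   24.4  -79.9]
black [ 436.8 -195.1   51.    18.5  -83.4]
bluep [ 443.2 -116.8   19.2   12.3   -8.9]
```

```bash
python3 -m pendant '[{"claw":0.5,"dx":219,"dy":321,"dz":-20,"twist":-0.532},{"claw":0.5,"dx":219,"dy":321,"dz":-20,"twist":-0.532},{"claw":0.5,"dx":219,"dy":321,"dz":-20,"twist":-0.532},{"claw":0.5,"dx":219,"dy":321,"dz":-20,"twist":-0.532},{"claw":0.5,"dx":219,"dy":321,"dz":-20,"twist":-0.532},{"claw":0.5,"dx":219,"dy":321,"dz":-20,"twist":-0.532},{"claw":0.5,"dx":219,"dy":321,"dz":-20,"twist":-0.532},{"claw":0.5,"dx":219,"dy":321,"dz":-20,"twist":-0.532}]'
python3 -m pendant '[{"claw":0.5,"dz":0},{"claw":0.5,"dz":0},{"claw":0.5,"dz":-50},{"claw":0.5,"dz":-90},{"claw":0.5,"dz":-90},{"claw":0.5,"dz":-90}]'
cat > look.py <<'E'
from h import *
import sys
MASK={'red':lambda H,S,V:((H<6)|(H>174))&(S>150),'white':lambda H,S,V:(S<70)&(V>120),'black':lambda H,S,V:(V<60),
 'yd':lambda H,S,V:(abs(H-26)<5)&(S>200)&(V>200),'bd':lambda H,S,V:((abs(H-108)<15)&(S>130))|((S<60)&(V>140)),'slab':lambda H,S,V:(S<100)&(V>70)}
def look(camn,name,z,tag,xy,rad=.06):
    s=r.get_state();K,T=cam(camn);p,d=eyes.snapshot(camn);cv2.imwrite(f'pics/{tag}.png',p)
    W=cloud(d,K,T);near=np.hypot(W[...,0]-xy[0],W[...,1]-xy[1])<rad
    h=cv2.cvtColor(p,cv2.COLOR_BGR2HSV).astype(int);m=MASK[name](*[h[...,i] for i in range(3)])&near
    m=cv2.morphologyEx(m.astype(np.uint8),cv2.MORPH_CLOSE,np.ones((7,7)))
    g=R.from_quat(s['eef_rot']).as_matrix()[:,1];a=np.degrees(np.arctan2(g[1],g[0]))
    q=rect(m,z,K,T);t=np.array(s['tool_pos'])*1000
    print(name,'cx cy w h yaw',q,'| med z in mask',np.round(np.median(W[m>0][:,2])*1000,1))
    print('tcp',np.round(t,1),'close dir',round(a,1),'q7',round(s['q'][6],2),'delta',np.round(q[:2]-t[:2],1),'twist rad(+-pi/...)',np.round(np.radians((q[4]-a+90)%180-90),3),'t',s['clock'])
if __name__=='__main__':
    a=sys.argv;look(a[1],a[2],float(a[3]),a[4],(float(a[5])/1e3,float(a[6])/1e3),float(a[7])/1e3 if len(a)>7 else .06)
E
python3 look.py wrist red 0.012 w_red 425 -268 40
```

```text
clock: 1.6
tool_pos: [0.4275, -0.2659, 0.2188]
eef_rot: [0.995, -0.096, 0.001, -0.0]
contact_force: [0.4, -1.7, -0.9]
opening: 0.497
finger_force: 0.0
red cx cy w h yaw [ 424.8 -269.1   21.    52.6   79. ] | med z in mask 13.9
tcp [ 427.5 -265.9  218.8] close dir -101.0 q7 -1.29 delta [-2.7 -3.2] twist rad(+-pi/...) 0.0 t 1.6validation failed for argument at $[0]...
```

View pics/w_red.png

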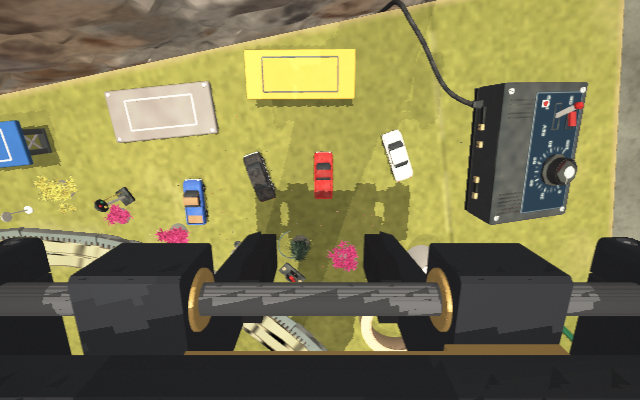

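```bash
python3 -m pendant '[{"claw":0.5,"dx":-1,"dy":0,"dz":-50,"twist":0},{"claw":0.5,"dx":-1,"dy":0,"dz":-100,"twist":0},{"claw":0.5,"dx":-1,"dy":0,"dz":-139,"twist":0},{"claw":0.5,"dx":-1,"dy":0,"dz":-139,"twist":0},{"claw":0.5,"dx":-1,"dy":0,"dz":-139,"twist":0}]'
python3 look.py wrist red 0.012 w_red2 425 -268 40
```

```text
clock: 2.15
tool_pos: [0.4245, -0.2692, 0.0801]
eef_rot: [0.995, -0.098, -0.0, -0.0]
contact_force: [-0.3, 0.7, 0.8]
opening: 0.502
finger_force: 0.0
red cx cy w h yaw [ 424.9 -269.1   20.8   54.7   78.1] | med z in mask 13.8
tcp [ 424.5 -269.2   80.1] close dir -101.2 q7 -1.29 delta [0.4 0.1] twist rad(+-pi/...) -0.012 t 2.15
```

```bash
python3 -m pendant '[{"claw":0.5,"dx":0,"dy":0,"dz":-40,"twist":-0.01},{"claw":0.5,"dx":0,"dy":0,"dz":-65,"twist":-0.01},{"claw":0.5,"dx":0,"dy":0,"dz":-76,"twist":-0.01},{"claw":0.5,"dx":0,"dy":0,"dz":-76,"twist":-0.01},{"claw":0.15,"dx":0,"dy":0,"dz":-76,"twist":-0.01},{"claw":0.15,"dx":0,"dy":0,"dz":-76,"twist":-0.01},{"claw":0.15,"dx":0,"dy":0,"dz":-76,"twist":-0.01},{"claw":0.15,"dx":0,"dy":0,"dz":-76,"twist":-0.01}]' 15
python3 -m pendant '[{"claw":0.15,"dx":0,"dy":0,"dz":0,"twist":0},{"claw":0.15,"dx":0,"dy":0,"dz":0,"twist":0}]'
```

```text
clock: 3.0
tool_pos: [0.4252, -0.2693, 0.0049]
eef_rot: [0.995, -0.102, 0.001, 0.0]
contact_force: [0.2, 0.6, 8.3]
opening: 0.241
finger_force: 15.0
clock: 3.2
tool_pos: [0.4252, -0.2693, 0.0049]
eef_rot: [0.995, -0.102, 0.001, 0.0]
contact_force: [-0.5, 0.5, 8.2]
opening: 0.24
finger_force: 15.0
```

```bash
python3 -m pendant '[{"claw":0.15,"dx":0,"dy":0,"dz":30,"twist":0},{"claw":0.15,"dx":20,"dy":30,"dz":80,"twist":0.15},{"claw":0.15,"dx":40,"dy":70,"dz":120,"twist":0.3},{"claw":0.15,"dx":40,"dy":100,"dz":160,"twist":0.45},{"claw":0.15,"dx":40,"dy":100,"dz":190,"twist":0.6},{"claw":0.15,"dx":40,"dy":100,"dz":190,"twist":0.6},{"claw":0.15,"dx":40,"dy":100,"dz":190,"twist":0.6},{"claw":0.15,"dx":40,"dy":100,"dz":190,"twist":0.6}]'
python3 look.py wrist slab 0.008 w_slab 529 -106 75; python3 look.py top slab 0.008 t_slab 529 -106 75
```

```text
clock: 4.0
tool_pos: [0.4634, -0.1696, 0.1929]
eef_rot: [0.981, 0.195, -0.001, -0.0]
contact_force: [-0.7, 0.2, -1.1]
opening: 0.242
finger_force: 15.0
slab cx cy w h yaw [ 528.4 -106.2  115.7   55.8   -5.4] | med z in mask 272.3
tcp [ 463.4 -169.6  192.9] close dir -67.5 q7 -1.07 delta [65.  63.4] twist rad(+-pi/...) 1.084 t 4.0
slab cx cy w h yaw [531.5 -85.9  76.4  55.8  -6.9] | med z in mask 8.9
tcp [ 463.3 -169.6  192.5] close dir -67.5 q7 -1.07 delta [68.2 83.7] twist rad(+-pi/...) 1.058 t 4.05
```

View pics/w_slab.png

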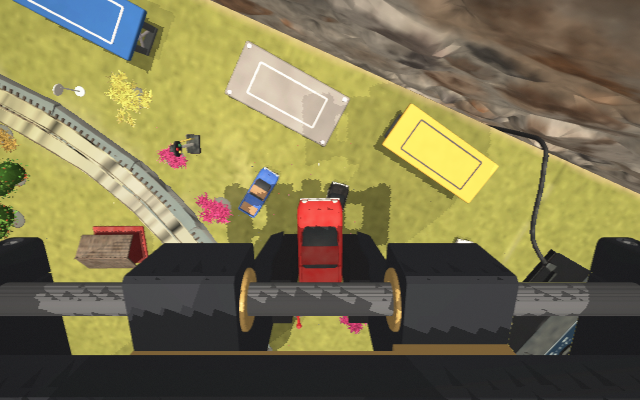

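```bash
python3 -m pendant '[{"claw":0.15,"dx":40,"dy":40,"dz":-20,"twist":0.15},{"claw":0.15,"dx":64,"dy":63,"dz":-60,"twist":0.3},{"claw":0.15,"dx":64,"dy":63,"dz":-100,"twist":0.45},{"claw":0.15,"dx":64,"dy":63,"dz":-130,"twist":0.6},{"claw":0.15,"dx":64,"dy":63,"dz":-150,"twist":0.75},{"claw":0.15,"dx":64,"dy":63,"dz":-150,"twist":0.9},{"claw":0.15,"dx":64,"dy":63,"dz":-150,"twist":1.05},{"claw":0.15,"dx":64,"dy":63,"dz":-150,"twist":1.084}]'
python3 -m pendant '[{"claw":0.15,"dx":0,"dy":0,"dz":0,"twist":0},{"claw":0.15,"dx":0,"dy":0,"dz":0,"twist":0},{"claw":0.15,"dx":0,"dy":0,"dz":0,"twist":0}]'
python3 look.py wrist red 0.055 w_red3 529 -106 40; python3 look.py wrist slab 0.008 w_slab2 529 -106 75
```

```text
clock: 4.9
tool_pos: [0.5274, -0.1064, 0.0421]
eef_rot: [0.739, 0.674, -0.001, -0.001]
contact_force: [-0.4, 0.0, 0.0]
opening: 0.244
finger_force: 15.0
clock: 5.2
tool_pos: [0.5285, -0.106, 0.0437]
eef_rot: [0.739, 0.673, -0.0, 0.0]
contact_force: [-0.1, -0.3, -0.7]
opening: 0.24
finger_force: 15.0
red cx cy w h yaw [528.4 -96.5  40.7  21.   -5. ] | med z in mask 52.6
tcp [ 528.5 -106.    43.7] close dir -5.4 q7 -0.57 delta [-0.1  9.5] twist rad(+-pi/...) 0.006 t 5.2
slab cx cy w h yaw [ 653.3 -169.9   43.   155.5   87.6] | med z in mask 124.5
tcp [ 528.6 -105.9   43.8] close dir -5.3 q7 -0.57 delta [124.7 -64. ] twist rad(+-pi/...) -1.519 t 5.25
```

View pics/w_slab2.png

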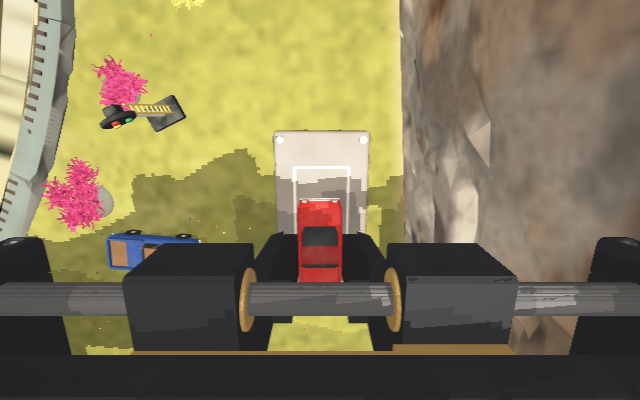

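```bash
python3 -m pendant '[{"claw":0.15,"dx":0,"dy":-0.5,"dz":-15,"twist":0},{"claw":0.15,"dx":0,"dy":-0.5,"dz":-26,"twist":0},{"claw":0.15,"dx":0,"dy":-0.5,"dz":-30.5,"twist":0},{"claw":0.15,"dx":0,"dy":-0.5,"dz":-30.5,"twist":0},{"claw":0.15,"dx":0,"dy":-0.5,"dz":-30.5,"twist":0},{"claw":0.15,"dx":0,"dy":-0.5,"dz":-30.5,"twist":0}]'
python3 -m pendant '[{"claw":0.45,"dx":0,"dy":0,"dz":0,"twist":0},{"claw":0.45,"dx":0,"dy":0,"dz":0,"twist":0},{"claw":0.45,"dx":0,"dy":0,"dz":0,"twist":0},{"claw":0.45,"dx":0,"dy":0,"dz":20,"twist":0},{"claw":0.45,"dx":0,"dy":0,"dz":60,"twist":0},{"claw":0.45,"dx":0,"dy":0,"dz":110,"twist":0},{"claw":0.45,"dx":0,"dy":0,"dz":140,"twist":0}]'
python3 -m pendant '[{"claw":1,"dx":0,"dy":-50,"dz":10,"twist":-0.05},{"claw":1,"dx":0,"dy":-100,"dz":0,"twist":-0.1},{"claw":1,"dx":6,"dy":-160,"dz":0,"twist":-0.1},{"claw":1,"dx":6,"dy":-160,"dz":0,"twist":-0.1},{"claw":1,"dx":6,"dy":-160,"dz":0,"twist":-0.1}]'
python3 look.py wrist yd 0.038 w_yd 534 -266 75; python3 look.py top red 0.022 t_red 529 -106 45;python3 look.py top slab 0.008 t_slab2 529 -106 70
```

```text
clock: 5.9
tool_pos: [0.5287, -0.1064, 0.0134]
eef_rot: [0.739, 0.674, 0.0, 0.0]
contact_force: [0.2, 0.1, 0.4]
opening: 0.24
finger_force: 15.0
clock: 6.6
tool_pos: [0.5294, -0.1064, 0.1563]
eef_rot: [0.739, 0.674, 0.001, 0.001]
contact_force: [0.5, 0.0, -0.2]
opening: 0.45
finger_force: 0.0
clock: 7.1
tool_pos: [0.5337, -0.2696, 0.1528]
eef_rot: [0.773, 0.634, -0.0, 0.0]
contact_force: [-0.4, 0.8, 0.0]
opening: 0.882
finger_force: 0.0
red cx cy w h yaw [ 527.8 -106.6   53.6   21.7   -5.8] | med z in mask 22.6
tcp [ 534.3 -266.3  153. ] close dir -11.1 q7 -0.24 delta [ -6.5 159.7] twist rad(+-pi/...) 0.092 t 7.15
slab cx cy w h yaw [ 528.9 -106.1  115.6   56.6   -5.2] | med z in mask 8.1
tcp [ 534.6 -264.4  153.2] close dir -10.9 q7 -0.24 delta [ -5.7 158.3] twist rad(+-pi/...) 0.1 t 7.2Traceback (most recent call last):
  File "look.py", line 15, in <module>
    a=sys.argv;look(a[1],a[2],float(a[3]),a[4],(float(a[5])/1e3,float(a[6])/1e3),float(a[7])/1e3 if len(a)>7 else .06)
               ~~~~^^^^^^^^^^^^^^^^^^^^^^^^^^^^^^^^^^^^^^^^^^^^^^^^^^^^^^^^^^^^^^^^^^^^^^^^^^^^^^^^^^^^^^^^^^^^^^^^^^^
  File "look.py", line 11, in look
    q=rect(m,z,K,T);t=np.array(s['tool_pos'])*1000
  File "h.py", line 21, in rect
    c=max(cs,key=cv2.contourArea)[:,0]
      ~~~^^^^^^^^^^^^^^^^^^^^^^^^
ValueError: max() iterable argument is empty
```

View pics/w_yd.png

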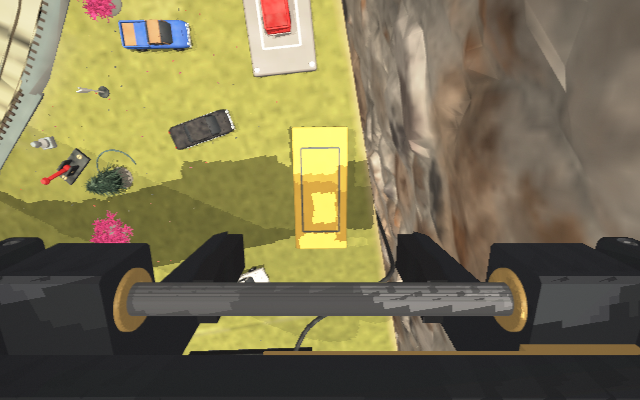

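```bash
python3 - <<'E'
s=open('look.py').read()
s=s.replace("m=MASK[name](*[h[...,i] for i in range(3)])&near","m=(MASK[name](*[h[...,i] for i in range(3)]) if name in MASK else abs(W[...,2]-z)<.007)&near")
open('look.py','w').write(s)
E
python3 look.py wrist deck 0.038 w_yd2 534 -266 75;python3 look.py top deck 0.038 t_yd2 534 -266 75;python3 -c "
from look import *
p=cv2.imread('pics/w_yd2.png');h=cv2.cvtColor(p,40);print(h[150,320],h[205,300],h[215,320],h[150,400-120],h[220,250])"
```

```text
deck cx cy w h yaw [ 533.5 -266.1  106.8   45.7  -10.6] | med z in mask 38.0
tcp [ 534.9 -263.5  153.3] close dir -10.8 q7 -0.24 delta [-1.4 -2.6] twist rad(+-pi/...) 0.004 t 7.25
deck cx cy w h yaw [ 539.1 -237.    46.8   46.1  -10.9] | med z in mask 37.9
tcp [ 535.  -263.4  153.4] close dir -10.8 q7 -0.24 delta [ 4.1 26.4] twist rad(+-pi/...) -0.002 t 7.3
[ 30 127 255] [ 20 175 220] [ 29 140 255] [ 28 134 194] [ 29 133 127]
```

```bash
python3 -m pendant '[{"claw":1,"dx":-1,"dy":-2.7,"dz":-40,"twist":0},{"claw":1,"dx":-1,"dy":-2.7,"dz":-80,"twist":0},{"claw":1,"dx":-1,"dy":-2.7,"dz":-115,"twist":0},{"claw":1,"dx":-1,"dy":-2.7,"dz":-137,"twist":0},{"claw":1,"dx":-1,"dy":-2.7,"dz":-137,"twist":0},{"claw":1,"dx":-1,"dy":-2.7,"dz":-137,"twist":0}]' 20
python3 look.py wrist deck 0.038 w_yd3 534 -266 75
python3 -m pendant '[{"claw":0.4,"dx":0,"dy":0,"dz":0,"twist":0},{"claw":0.4,"dx":0,"dy":0,"dz":0,"twist":0},{"claw":0.4,"dx":0,"dy":0,"dz":0,"twist":0},{"claw":0.4,"dx":0,"dy":0,"dz":0,"twist":0},{"claw":0.4,"dx":0,"dy":0,"dz":0,"twist":0},{"claw":0.4,"dx":0,"dy":0,"dz":0,"twist":0}]'
python3 look.py wrist deck 0.038 w_yd4 534 -266 75
```

```text
clock: 7.95
tool_pos: [0.5342, -0.2677, 0.0167]
eef_rot: [0.771, 0.637, 0.0, -0.0]
contact_force: [-0.5, -0.4, 0.4]
opening: 1.0
finger_force: 0.0
deck cx cy w h yaw [ 537.8 -242.9   60.8   45.5  -10.6] | med z in mask 38.0
tcp [ 534.2 -267.7   16.7] close dir -10.9 q7 -0.35 delta [ 3.6 24.8] twist rad(+-pi/...) 0.005 t 7.95
clock: 8.6
tool_pos: [0.5337, -0.2692, 0.0164]
eef_rot: [0.772, 0.636, 0.0, 0.0]
contact_force: [-0.3, 0.4, 2.5]
opening: 0.511
finger_force: 20.0
deck cx cy w h yaw [ 537.3 -243.3   62.    79.2   79. ] | med z in mask 38.1
tcp [ 533.7 -269.2   16.4] close dir -11.0 q7 -0.35 delta [ 3.6 25.9] twist rad(+-pi/...) -1.571 t 8.6
```

```bash
python3 -m pendant '[{"claw":0.4,"dx":0,"dy":0,"dz":20,"twist":0},{"claw":0.4,"dx":0,"dy":0,"dz":55,"twist":0},{"claw":0.4,"dx":0,"dy":20,"dz":80,"twist":0},{"claw":0.4,"dx":-2,"dy":60,"dz":80,"twist":0.05},{"claw":0.4,"dx":-4,"dy":100,"dz":80,"twist":0.1},{"claw":0.4,"dx":-5,"dy":135,"dz":80,"twist":0.1},{"claw":0.4,"dx":-5.3,"dy":155,"dz":80,"twist":0.1},{"claw":0.4,"dx":-5.3,"dy":160,"dz":80,"twist":0.1}]' 25
python3 -m pendant '[{"claw":0.4,"dx":0,"dy":0,"dz":0,"twist":0},{"claw":0.4,"dx":0,"dy":0,"dz":0,"twist":0},{"claw":0.4,"dx":0,"dy":0,"dz":0,"twist":0},{"claw":0.4,"dx":0,"dy":0,"dz":0,"twist":0},{"claw":0.4,"dx":0,"dy":0,"dz":0,"twist":0}]'
python3 look.py wrist deck 0.118 w_yd5 529 -106 75;  python3 look.py top deck 0.118 t_yd5 529 -106 75
```

```text
clock: 9.45
tool_pos: [0.5284, -0.1055, 0.0964]
eef_rot: [0.737, 0.676, 0.001, -0.001]
contact_force: [0.2, 0.3, -1.1]
opening: 0.513
finger_force: 25.0
clock: 9.95
tool_pos: [0.5282, -0.11, 0.0961]
eef_rot: [0.739, 0.673, -0.0, 0.0]
contact_force: [-0.5, 0.4, -0.9]
opening: 0.511
finger_force: 25.0
deck cx cy w h yaw [529.5 -83.8  61.9  80.5  84.6] | med z in mask 117.9
tcp [ 528.2 -110.    96.1] close dir -5.4 q7 -0.52 delta [ 1.3 26.2] twist rad(+-pi/...) 1.57 t 9.95Traceback (most recent call last):
  File "look.py", line 15, in <module>
    a=sys.argv;look(a[1],a[2],float(a[3]),a[4],(float(a[5])/1e3,float(a[6])/1e3),float(a[7])/1e3 if len(a)>7 else .06)
               ~~~~^^^^^^^^^^^^^^^^^^^^^^^^^^^^^^^^^^^^^^^^^^^^^^^^^^^^^^^^^^^^^^^^^^^^^^^^^^^^^^^^^^^^^^^^^^^^^^^^^^^
  File "look.py", line 11, in look
    q=rect(m,z,K,T);t=np.array(s['tool_pos'])*1000
  File "h.py", line 21, in rect
    c=max(cs,key=cv2.contourArea)[:,0]
      ~~~^^^^^^^^^^^^^^^^^^^^^^^^
ValueError: max() iterable argument is empty
```

View pics/w_yd5.png

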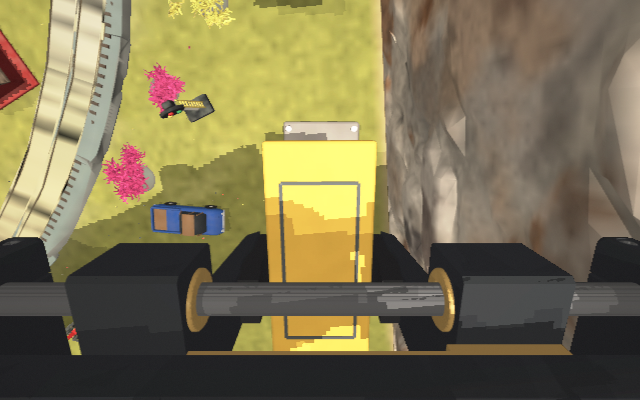

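```bash
python3 -m pendant '[{"claw":0.4,"dx":0.5,"dy":0.3,"dz":-20,"twist":0},{"claw":0.4,"dx":0.5,"dy":0.3,"dz":-45,"twist":0},{"claw":0.4,"dx":0.5,"dy":0.3,"dz":-62,"twist":0},{"claw":0.4,"dx":0.5,"dy":0.3,"dz":-69,"twist":0},{"claw":0.4,"dx":0.5,"dy":0.3,"dz":-71.5,"twist":0},{"claw":0.4,"dx":0.5,"dy":0.3,"dz":-71.5,"twist":0},{"claw":0.4,"dx":0.5,"dy":0.3,"dz":-71.5,"twist":0},{"claw":0.4,"dx":0.5,"dy":0.3,"dz":-71.5,"twist":0}]'
python3 -m pendant '[{"claw":0.8,"dx":0,"dy":0,"dz":0,"twist":0},{"claw":0.8,"dx":0,"dy":0,"dz":0,"twist":0},{"claw":0.8,"dx":0,"dy":0,"dz":0,"twist":0},{"claw":0.8,"dx":0,"dy":0,"dz":0,"twist":0},{"claw":0.8,"dx":0,"dy":0,"dz":30,"twist":0},{"claw":0.8,"dx":0,"dy":-30,"dz":70,"twist":0},{"claw":0.8,"dx":-20,"dy":-80,"dz":110,"twist":0},{"claw":0.8,"dx":-50,"dy":-130,"dz":130,"twist":0}]'
python3 -m pendant '[{"claw":0.45,"dx":-48,"dy":-48,"dz":0,"twist":-0.15},{"claw":0.45,"dx":-50,"dy":-98,"dz":0,"twist":-0.3},{"claw":0.45,"dx":-47,"dy":-120,"dz":0,"twist":-0.45},{"claw":0.45,"dx":-47,"dy":-120,"dz":0,"twist":-0.6},{"claw":0.45,"dx":-47,"dy":-120,"dz":-20,"twist":-0.75},{"claw":0.45,"dx":-47,"dy":-120,"dz":-40,"twist":-0.9},{"claw":0.45,"dx":-47,"dy":-120,"dz":-55,"twist":-1.05},{"claw":0.45,"dx":-47,"dy":-120,"dz":-55,"twist":-1.2}]'
python3 -m pendant '[{"claw":0.45,"dx":0,"dy":0,"dz":0,"twist":-0.1},{"claw":0.45,"dx":0,"dy":0,"dz":0,"twist":-0.1},{"claw":0.45,"dx":0,"dy":0,"dz":0,"twist":-0.1}]'
python3 look.py wrist white 0.012 w_white 432 -357 45; python3 look.py top deck 0.046 t_yd6 529 -106 75; python3 look.py top slab 0.008 t_yd7 529 -106 75
```

```text
clock: 10.85
tool_pos: [0.5294, -0.1089, 0.0254]
eef_rot: [0.739, 0.674, 0.001, 0.001]
contact_force: [-0.3, 0.4, -1.9]
opening: 0.51
finger_force: 25.0
clock: 11.65
tool_pos: [0.4933, -0.2168, 0.1463]
eef_rot: [0.738, 0.675, 0.002, 0.002]
contact_force: [-0.1, -0.5, 0.5]
opening: 0.801
finger_force: 0.0
clock: 12.45
tool_pos: [0.4431, -0.3354, 0.087]
eef_rot: [0.991, 0.136, -0.002, -0.001]
contact_force: [0.1, -0.6, -0.6]
opening: 0.452
finger_force: 0.0
clock: 12.75
tool_pos: [0.4444, -0.3362, 0.0889]
eef_rot: [0.996, 0.091, -0.0, 0.0]
contact_force: [0.0, -0.3, 0.0]
opening: 0.45
finger_force: 0.0
white cx cy w h yaw [ 432.6 -356.2   56.3   21.7  -79.6] | med z in mask 168.5
tcp [ 444.4 -336.2   88.9] close dir -79.6 q7 -0.99 delta [-11.8 -20. ] twist rad(+-pi/...) 0.0 t 12.75
deck cx cy w h yaw [ 528.5 -107.   107.8   46.4   -5. ] | med z in mask 46.1
tcp [ 444.4 -336.3   89. ] close dir -79.6 q7 -0.99 delta [ 84.1 229.3] twist rad(+-pi/...) 1.302 t 12.8
slab cx cy w h yaw [ 506.2 -103.7  113.2    9.8   -4.8] | med z in mask 8.1
tcp [ 444.4 -336.3   89. ] close dir -79.7 q7 -0.99 delta [ 61.8 232.6] twist rad(+-pi/...) 1.306 t 12.85
```

View pics/w_white.png

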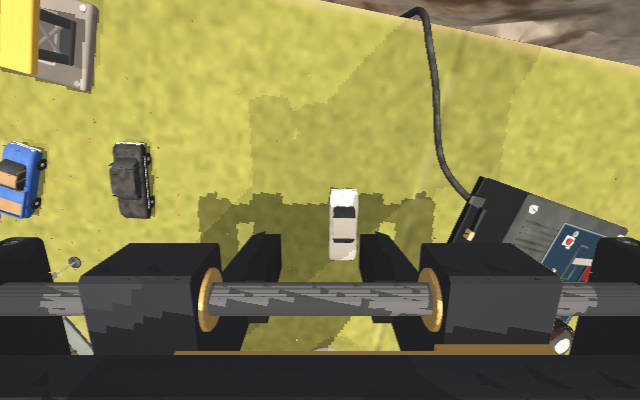

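Run:
```python
from h import *
K,T=cam('wrist');p,d=eyes.snapshot('wrist');W=cloud(d,K,T)*1000
m=np.zeros(d.shape,bool);m[150:330,440:640]=1
m&=(d>0.17)
Q=W[m];print('max z',np.percentile(Q[:,2],[50,90,99,100]));b=Q[Q[:,2]>25]
print(b.min(0),b.max(0)); c=Q[(Q[:,2]>15)&(Q[:,2]<75)&(Q[:,0]>390)&(Q[:,0]<475)];print(c[:,1].max() if len(c) else None, c[:,2].max() if len(c) else None)
```

```text
max z [ 1.17523871 54.2471706  59.53774605 62.37250134]
[ 393.62228118 -547.95610398   25.00047125] [ 488.1944088  -436.95727737   62.37250134]
-429.4609326968534 61.11898644060329
```

```bash
python3 -m pendant '[{"claw":0.45,"dx":-12,"dy":-20,"dz":-10,"twist":0},{"claw":0.45,"dx":-12,"dy":-20,"dz":-30,"twist":0},{"claw":0.45,"dx":-12,"dy":-20,"dz":-45,"twist":0},{"claw":0.45,"dx":-12,"dy":-20,"dz":-45,"twist":0},{"claw":0.45,"dx":-12,"dy":-20,"dz":-45,"twist":0}]'
python3 look.py wrist white 0.012 w_white2 432 -357 45
python3 -m pendant '[{"claw":0.45,"dx":0,"dy":0,"dz":-20,"twist":0},{"claw":0.45,"dx":0,"dy":0,"dz":-33,"twist":0},{"claw":0.45,"dx":0,"dy":0,"dz":-38,"twist":0},{"claw":0.45,"dx":0,"dy":0,"dz":-38,"twist":0},{"claw":0.45,"dx":0,"dy":0,"dz":-38,"twist":0}]'
```

```text
clock: 13.45
tool_pos: [0.4327, -0.3556, 0.0438]
eef_rot: [0.996, 0.09, -0.0, -0.0]
contact_force: [0.4, -0.8, 0.3]
opening: 0.449
finger_force: 0.0
white cx cy w h yaw [ 432.4 -356.3   56.7   21.2  -80.4] | med z in mask 123.2
tcp [ 432.7 -355.6   43.8] close dir -79.7 q7 -0.97 delta [-0.3 -0.7] twist rad(+-pi/...) -0.012 t 13.45
clock: 14.0
tool_pos: [0.4326, -0.3564, 0.0063]
eef_rot: [0.996, 0.089, 0.0, 0.0]
contact_force: [0.1, -0.2, 1.0]
opening: 0.448
finger_force: 0.0
```

```bash
python3 -m pendant '[{"claw":0.15,"dx":0,"dy":0,"dz":0,"twist":0},{"claw":0.15,"dx":0,"dy":0,"dz":0,"twist":0},{"claw":0.15,"dx":0,"dy":0,"dz":0,"twist":0},{"claw":0.15,"dx":0,"dy":0,"dz":0,"twist":0},{"claw":0.15,"dx":0,"dy":0,"dz":0,"twist":0},{"claw":0.15,"dx":0,"dy":0,"dz":30,"twist":0},{"claw":0.15,"dx":0,"dy":0,"dz":70,"twist":0},{"claw":0.15,"dx":0,"dy":0,"dz":110,"twist":0}]' 15
python3 -m pendant '[{"claw":0.15,"dx":20,"dy":50,"dz":0,"twist":0.15},{"claw":0.15,"dx":40,"dy":95,"dz":0,"twist":0.3},{"claw":0.15,"dx":60,"dy":140,"dz":0,"twist":0.45},{"claw":0.15,"dx":80,"dy":185,"dz":0,"twist":0.6},{"claw":0.15,"dx":90,"dy":225,"dz":0,"twist":0.75},{"claw":0.15,"dx":96,"dy":249.5,"dz":0,"twist":0.9},{"claw":0.15,"dx":96,"dy":249.5,"dz":0,"twist":1.05},{"claw":0.15,"dx":96,"dy":249.5,"dz":0,"twist":1.2}]'
python3 -m pendant '[{"claw":0.15,"dx":0,"dy":0,"dz":-20,"twist":0.1},{"claw":0.15,"dx":0,"dy":0,"dz":-30,"twist":0.1},{"claw":0.15,"dx":0,"dy":0,"dz":-30,"twist":0.1},{"claw":0.15,"dx":0,"dy":0,"dz":-30,"twist":0.1},{"claw":0.15,"dx":0,"dy":0,"dz":-30,"twist":0.1}]'
python3 look.py wrist deck 0.046 w_white3 529 -106 75
python3 look.py wrist white 0.093 w_white4 529 -106 35
```

```text
clock: 14.8
tool_pos: [0.4318, -0.3559, 0.1166]
eef_rot: [0.996, 0.089, -0.001, -0.001]
contact_force: [0.2, -0.0, -0.5]
opening: 0.242
finger_force: 15.0
clock: 15.6
tool_pos: [0.5285, -0.1053, 0.1158]
eef_rot: [0.769, 0.64, -0.0, -0.0]
contact_force: [-0.4, -0.9, -0.1]
opening: 0.24
finger_force: 15.0
clock: 16.1
tool_pos: [0.5287, -0.1068, 0.0864]
eef_rot: [0.739, 0.673, 0.0, 0.0]
contact_force: [0.2, -0.2, -0.2]
opening: 0.246
finger_force: 15.0
deck cx cy w h yaw [530.4 -82.5  61.6  45.6  -5. ] | med z in mask 46.0
tcp [ 528.7 -106.8   86.4] close dir -5.3 q7 -0.54 delta [ 1.7 24.3] twist rad(+-pi/...) 0.006 t 16.1
white cx cy w h yaw [528.6 -98.6  43.5  21.1  -5.4] | med z in mask 94.6
tcp [ 528.8 -106.8   86.5] close dir -5.3 q7 -0.54 delta [-0.2  8.2] twist rad(+-pi/...) -0.001 t 16.15
```

View pics/w_white3.png

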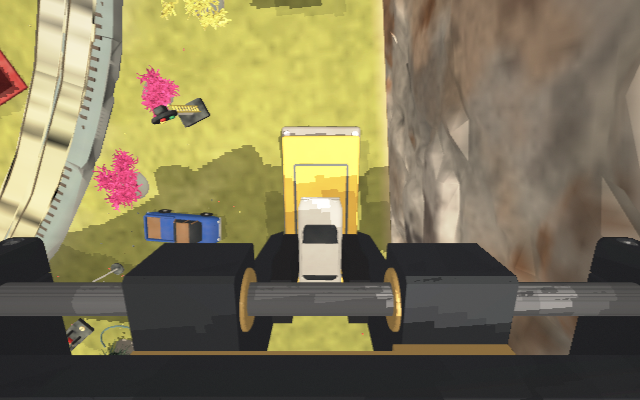

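```bash
python3 -m pendant '[{"claw":0.15,"dx":0,"dy":0,"dz":-15,"twist":0},{"claw":0.15,"dx":0,"dy":0,"dz":-27,"twist":0},{"claw":0.15,"dx":0,"dy":0,"dz":-33,"twist":0},{"claw":0.15,"dx":0,"dy":0,"dz":-33.5,"twist":0},{"claw":0.15,"dx":0,"dy":0,"dz":-33.5,"twist":0},{"claw":0.15,"dx":0,"dy":0,"dz":-33.5,"twist":0},{"claw":0.15,"dx":0,"dy":0,"dz":-33.5,"twist":0}]'
python3 -m pendant '[{"claw":0.45,"dx":0,"dy":0,"dz":0,"twist":0},{"claw":0.45,"dx":0,"dy":0,"dz":0,"twist":0},{"claw":0.45,"dx":0,"dy":0,"dz":0,"twist":0},{"claw":0.45,"dx":0,"dy":0,"dz":20,"twist":0},{"claw":0.45,"dx":0,"dy":0,"dz":60,"twist":0},{"claw":1,"dx":0,"dy":40,"dz":90,"twist":0},{"claw":1,"dx":0,"dy":85,"dz":100,"twist":0},{"claw":1,"dx":1,"dy":130,"dz":100,"twist":0}]'
python3 -m pendant '[{"claw":1,"dx":0,"dy":45,"dz":0,"twist":0},{"claw":1,"dx":0,"dy":61,"dz":0,"twist":0},{"claw":1,"dx":0,"dy":61,"dz":0,"twist":0},{"claw":1,"dx":0,"dy":61,"dz":0,"twist":0},{"claw":1,"dx":0,"dy":61,"dz":0,"twist":0},{"claw":1,"dx":0,"dy":61,"dz":0,"twist":0}]'
python3 look.py wrist deck 0.038 w_bd 530 84 75;python3 look.py top white 0.066 t_white 529 -106 40;python3 look.py top deck 0.046 t_yd8 529 -106 75
```

```text
clock: 16.9
tool_pos: [0.5285, -0.1068, 0.0526]
eef_rot: [0.739, 0.674, 0.0, 0.0]
contact_force: [-0.3, -0.5, -0.9]
opening: 0.244
finger_force: 15.0
clock: 17.7
tool_pos: [0.5305, 0.0243, 0.1545]
eef_rot: [0.74, 0.673, 0.002, 0.001]
contact_force: [0.2, 0.4, -0.4]
opening: 0.695
finger_force: 0.0
clock: 18.3
tool_pos: [0.5294, 0.0819, 0.1523]
eef_rot: [0.74, 0.673, -0.001, 0.0]
contact_force: [-0.6, 0.4, 0.7]
opening: 0.993
finger_force: 0.0
deck cx cy w h yaw [528.8  85.3 107.   45.7  -5.2] | med z in mask 38.1
tcp [529.4  81.9 152.3] close dir -5.5 q7 -0.79 delta [-0.6  3.4] twist rad(+-pi/...) 0.004 t 18.3
white cx cy w h yaw [ 526.4 -107.7   54.1   20.    -5.5] | med z in mask 61.0
tcp [529.4  82.4 152.3] close dir -5.4 q7 -0.79 delta [  -3.  -190.1] twist rad(+-pi/...) -0.001 t 18.35
deck cx cy w h yaw [ 528.5 -107.   107.8   46.4   -5. ] | med z in mask 46.2
tcp [529.4  82.7 152.3] close dir -5.4 q7 -0.79 delta [  -0.9 -189.7] twist rad(+-pi/...) 0.007 t 18.4
```

View pics/w_bd.png

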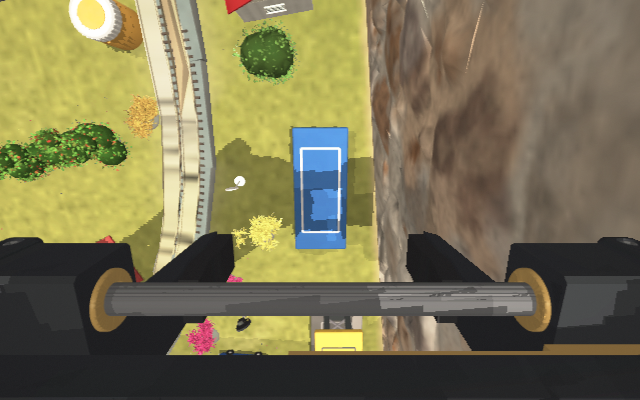

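```bash
python3 -m pendant '[{"claw":1,"dx":0,"dy":0.5,"dz":-40,"twist":0},{"claw":1,"dx":0,"dy":0.5,"dz":-80,"twist":0},{"claw":1,"dx":0,"dy":0.5,"dz":-115,"twist":0},{"claw":1,"dx":0,"dy":0.5,"dz":-136,"twist":0},{"claw":1,"dx":0,"dy":0.5,"dz":-136,"twist":0},{"claw":1,"dx":0,"dy":0.5,"dz":-136,"twist":0},{"claw":1,"dx":0,"dy":0.5,"dz":-136,"twist":0}]' 20
python3 look.py wrist deck 0.038 w_bd2 530 84 75
python3 -m pendant '[{"claw":0.4,"dx":0,"dy":0,"dz":0,"twist":0},{"claw":0.4,"dx":0,"dy":0,"dz":0,"twist":0},{"claw":0.4,"dx":0,"dy":0,"dz":0,"twist":0},{"claw":0.4,"dx":0,"dy":0,"dz":0,"twist":0},{"claw":0.4,"dx":0,"dy":0,"dz":0,"twist":0},{"claw":0.4,"dx":0,"dy":0,"dz":0,"twist":0}]' 25
```

```text
clock: 19.15
tool_pos: [0.5303, 0.0848, 0.0177]
eef_rot: [0.739, 0.674, 0.001, 0.0]
contact_force: [-0.8, 0.1, 0.5]
opening: 0.999
finger_force: 0.0
deck cx cy w h yaw [530.9 109.1  59.9  45.5  -5.2] | med z in mask 38.0
tcp [530.3  84.8  17.7] close dir -5.3 q7 -0.92 delta [ 0.6 24.3] twist rad(+-pi/...) 0.002 t 19.15
clock: 19.8
tool_pos: [0.5294, 0.0847, 0.0164]
eef_rot: [0.739, 0.674, 0.0, 0.0]
contact_force: [-0.3, -0.5, 2.3]
opening: 0.515
finger_force: 25.0
```

```bash
python3 -m pendant '[{"claw":0.4,"dx":0,"dy":0,"dz":20,"twist":0},{"claw":0.4,"dx":0,"dy":0,"dz":60,"twist":0},{"claw":0.4,"dx":0,"dy":-20,"dz":100,"twist":0},{"claw":0.4,"dx":0,"dy":-55,"dz":115,"twist":0},{"claw":0.4,"dx":0,"dy":-95,"dz":115,"twist":0},{"claw":0.4,"dx":-0.8,"dy":-135,"dz":115,"twist":0},{"claw":0.4,"dx":-0.8,"dy":-170,"dz":115,"twist":0},{"claw":0.4,"dx":-0.8,"dy":-191.8,"dz":115,"twist":0}]' 25
python3 -m pendant '[{"claw":0.4,"dx":0,"dy":0,"dz":0,"twist":0},{"claw":0.4,"dx":0,"dy":0,"dz":-10,"twist":0},{"claw":0.4,"dx":0,"dy":0,"dz":-20,"twist":0},{"claw":0.4,"dx":0,"dy":0,"dz":-20,"twist":0},{"claw":0.4,"dx":0,"dy":0,"dz":-20,"twist":0},{"claw":0.4,"dx":0,"dy":0,"dz":-20,"twist":0}]'
python3 look.py wrist deck 0.133 w_bd3 529 -106 75; python3 look.py wrist deck 0.046 w_bd4 529 -106 75
```

```text
clock: 20.6
tool_pos: [0.5275, -0.1111, 0.1311]
eef_rot: [0.74, 0.672, -0.001, 0.0]
contact_force: [-0.2, 0.0, -1.6]
opening: 0.511
finger_force: 25.0
clock: 21.2
tool_pos: [0.5287, -0.1062, 0.1114]
eef_rot: [0.738, 0.674, 0.0, -0.0]
contact_force: [0.1, -0.4, -0.7]
opening: 0.509
finger_force: 25.0
deck cx cy w h yaw [529.9 -81.5  59.3  79.7  84.8] | med z in mask 133.0
tcp [ 528.7 -106.2  111.4] close dir -5.2 q7 -0.53 delta [ 1.2 24.7] twist rad(+-pi/...) 1.571 t 21.2
deck cx cy w h yaw [532.6 -56.4   7.9  45.7  84.8] | med z in mask 46.0
tcp [ 528.8 -106.5  111.6] close dir -5.2 q7 -0.53 delta [ 3.8 50.1] twist rad(+-pi/...) -1.57 t 21.25
```

View pics/w_bd4.png

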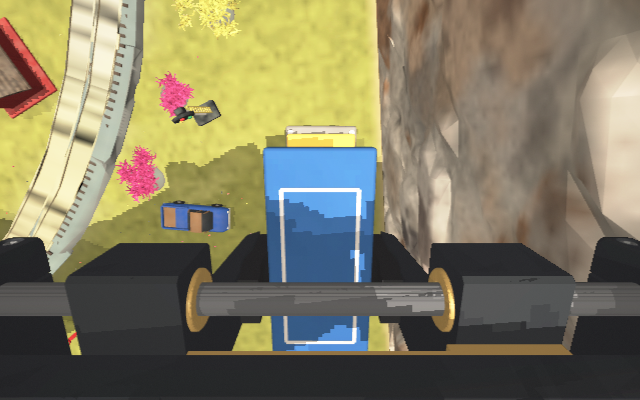

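```bash
python3 -m pendant '[{"claw":0.4,"dx":-0.4,"dy":0.3,"dz":-15,"twist":0},{"claw":0.4,"dx":-0.4,"dy":0.3,"dz":-32,"twist":0},{"claw":0.4,"dx":-0.4,"dy":0.3,"dz":-43,"twist":0},{"claw":0.4,"dx":-0.4,"dy":0.3,"dz":-47,"twist":0},{"claw":0.4,"dx":-0.4,"dy":0.3,"dz":-48.5,"twist":0},{"claw":0.4,"dx":-0.4,"dy":0.3,"dz":-48.5,"twist":0},{"claw":0.4,"dx":-0.4,"dy":0.3,"dz":-48.5,"twist":0},{"claw":0.4,"dx":-0.4,"dy":0.3,"dz":-48.5,"twist":0}]'
python3 -m pendant '[{"claw":0.4,"dx":0,"dy":0,"dz":0,"twist":0},{"claw":0.8,"dx":0,"dy":0,"dz":0,"twist":0},{"claw":0.8,"dx":0,"dy":0,"dz":0,"twist":0},{"claw":0.8,"dx":0,"dy":0,"dz":0,"twist":0},{"claw":0.8,"dx":0,"dy":0,"dz":0,"twist":0},{"claw":0.8,"dx":0,"dy":0,"dz":30,"twist":0},{"claw":0.8,"dx":0,"dy":0,"dz":70,"twist":0},{"claw":0.8,"dx":-30,"dy":-30,"dz":100,"twist":0}]'
python3 -m pendant '[{"claw":0.45,"dx":-40,"dy":-40,"dz":0,"twist":-0.15},{"claw":0.45,"dx":-61,"dy":-59,"dz":0,"twist":-0.3},{"claw":0.45,"dx":-61,"dy":-59,"dz":0,"twist":-0.45},{"claw":0.45,"dx":-61,"dy":-59,"dz":0,"twist":-0.6},{"claw":0.45,"dx":-61,"dy":-59,"dz":-20,"twist":-0.75},{"claw":0.45,"dx":-61,"dy":-59,"dz":-50,"twist":-0.9},{"claw":0.45,"dx":-61,"dy":-59,"dz":-75,"twist":-1.05},{"claw":0.45,"dx":-61,"dy":-59,"dz":-75,"twist":-1.2}]'
python3 -m pendant '[{"claw":0.45,"dx":0,"dy":0,"dz":0,"twist":-0.15},{"claw":0.45,"dx":0,"dy":0,"dz":0,"twist":-0.16},{"claw":0.45,"dx":0,"dy":0,"dz":0,"twist":-0.16},{"claw":0.45,"dx":0,"dy":0,"dz":0,"twist":-0.16}]'
python3 look.py wrist black 0.012 w_black 437 -195 40; python3 look.py top deck 0.084 t_bd6 529 -106 75
```

```text
clock: 22.1
tool_pos: [0.5285, -0.1069, 0.0634]
eef_rot: [0.739, 0.674, 0.0, 0.0]
contact_force: [-0.1, 0.1, -1.0]
opening: 0.512
finger_force: 25.0
clock: 22.9
tool_pos: [0.5043, -0.1309, 0.1643]
eef_rot: [0.736, 0.677, 0.005, 0.001]
contact_force: [0.7, -0.4, 0.9]
opening: 0.799
finger_force: 0.0
clock: 23.7
tool_pos: [0.4369, -0.1939, 0.0844]
eef_rot: [0.991, 0.136, -0.002, -0.001]
contact_force: [-0.1, 0.1, 0.2]
opening: 0.455
finger_force: 0.0
clock: 24.1
tool_pos: [0.4384, -0.1947, 0.087]
eef_rot: [0.998, 0.061, 0.0, 0.0]
contact_force: [0.4, -1.6, 0.1]
opening: 0.451
finger_force: 0.0
black cx cy w h yaw [ 316.8 -211.6  110.7  360.7    6.9] | med z in mask 186.0
tcp [ 438.4 -194.7   87. ] close dir -83.0 q7 -1.27 delta [-121.6  -16.9] twist rad(+-pi/...) 1.57 t 24.1
deck cx cy w h yaw [553.1 -56.5   3.9   0.  -88.9] | med z in mask 84.9
tcp [ 438.4 -194.7   87. ] close dir -83.1 q7 -1.27 delta [114.7 138.2] twist rad(+-pi/...) -0.102 t 24.15
```

View pics/w_black.png

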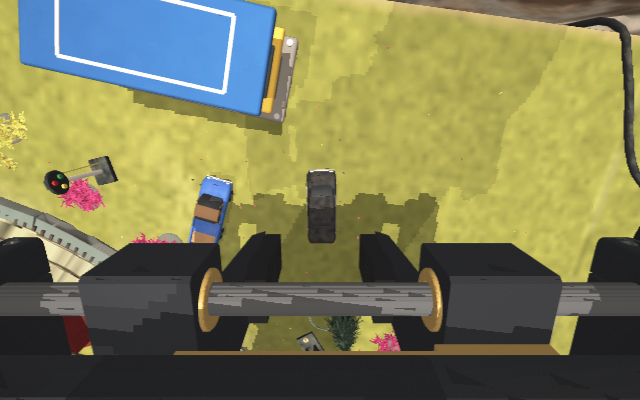

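```bash
python3 look.py wrist car 0.015 w_black1 437 -195 45
python3 -m pendant '[{"claw":0.45,"dx":0,"dy":0,"dz":-25,"twist":0},{"claw":0.45,"dx":0,"dy":0,"dz":-43,"twist":0},{"claw":0.45,"dx":0,"dy":0,"dz":-43,"twist":0},{"claw":0.45,"dx":0,"dy":0,"dz":-43,"twist":0}]'
python3 look.py wrist car 0.015 w_black2 437 -195 45; python3 look.py top deck 0.084 t_bd7 529 -106 75
python3 - <<'E'
from h import *
K,T=cam('top');p,d=eyes.snapshot('top');cv2.imwrite('pics/t_bd8.png',p);W=cloud(d,K,T)*1000
print([W[v,u].round().tolist() for v in (155,165,175) for u in (300,312,330)])
E
```

```text
car cx cy w h yaw [ 438.6 -195.1   55.8   21.   -82.3] | med z in mask 13.2
tcp [ 438.4 -194.7   87. ] close dir -83.1 q7 -1.27 delta [ 0.2 -0.4] twist rad(+-pi/...) 0.014 t 24.2
clock: 24.65
tool_pos: [0.4381, -0.1947, 0.0439]
eef_rot: [0.998, 0.06, -0.0, -0.0]
contact_force: [1.0, 0.6, 0.7]
opening: 0.445
finger_force: 0.0
car cx cy w h yaw [ 439.1 -195.2   55.2   21.3  -82.6] | med z in mask 13.3
tcp [ 438.1 -194.7   43.9] close dir -83.2 q7 -1.28 delta [ 1.  -0.5] twist rad(+-pi/...) 0.01 t 24.65
deck cx cy w h yaw [532.  -58.    8.5  46.4  83.2] | med z in mask 84.0
tcp [ 438.5 -194.8   44.3] close dir -83.2 q7 -1.28 delta [ 93.5 136.8] twist rad(+-pi/...) -0.238 t 24.7
[[388.0, -114.0, 754.0], [388.0, -118.0, 754.0], [387.0, -125.0, 756.0], [385.0, -114.0, 752.0], [384.0, -118.0, 754.0], [384.0, -125.0, 754.0], [381.0, -114.0, 750.0], [381.0, -118.0, 751.0], [381.0, -125.0, 752.0]]
```

```bash
python3 -m pendant '[{"claw":0.45,"dx":0.5,"dy":-0.3,"dz":-20,"twist":0.01},{"claw":0.45,"dx":0.5,"dy":-0.3,"dz":-33,"twist":0.01},{"claw":0.45,"dx":0.5,"dy":-0.3,"dz":-38,"twist":0.01},{"claw":0.45,"dx":0.5,"dy":-0.3,"dz":-38,"twist":0.01},{"claw":0.15,"dx":0.5,"dy":-0.3,"dz":-38,"twist":0.01},{"claw":0.15,"dx":0.5,"dy":-0.3,"dz":-38,"twist":0.01},{"claw":0.15,"dx":0.5,"dy":-0.3,"dz":-38,"twist":0.01},{"claw":0.15,"dx":0.5,"dy":-0.3,"dz":-38,"twist":0.01}]' 15
python3 -m pendant '[{"claw":0.15,"dx":0,"dy":0,"dz":0,"twist":0},{"claw":0.15,"dx":0,"dy":0,"dz":30,"twist":0},{"claw":0.15,"dx":0,"dy":0,"dz":75,"twist":0},{"claw":0.15,"dx":0,"dy":0,"dz":120,"twist":0.1},{"claw":0.15,"dx":10,"dy":0,"dz":145,"twist":0.25},{"claw":0.15,"dx":30,"dy":30,"dz":145,"twist":0.4},{"claw":0.15,"dx":60,"dy":60,"dz":145,"twist":0.55},{"claw":0.15,"dx":90,"dy":88,"dz":145,"twist":0.7}]'
python3 -m pendant '[{"claw":0.15,"dx":0,"dy":0,"dz":0,"twist":0.15},{"claw":0.15,"dx":0,"dy":0,"dz":0,"twist":0.3},{"claw":0.15,"dx":0,"dy":0,"dz":0,"twist":0.45},{"claw":0.15,"dx":0,"dy":0,"dz":-15,"twist":0.6},{"claw":0.15,"dx":0,"dy":0,"dz":-20,"twist":0.655},{"claw":0.15,"dx":0,"dy":0,"dz":-20,"twist":0.655},{"claw":0.15,"dx":0,"dy":0,"dz":-20,"twist":0.655}]'
python3 look.py wrist deck 0.084 w_black3 529 -106 75; python3 look.py wrist car 0.143 w_black4 529 -106 38
```

```text
clock: 25.6
tool_pos: [0.4391, -0.1951, 0.0062]
eef_rot: [0.998, 0.064, 0.0, 0.0]
contact_force: [0.8, 0.4, 4.2]
opening: 0.238
finger_force: 15.0
clock: 26.4
tool_pos: [0.5293, -0.106, 0.1513]
eef_rot: [0.914, 0.405, 0.0, 0.0]
contact_force: [0.5, -0.7, -0.4]
opening: 0.242
finger_force: 15.0
clock: 27.1
tool_pos: [0.5286, -0.107, 0.1308]
eef_rot: [0.738, 0.675, -0.0, -0.0]
contact_force: [0.0, -0.8, 0.7]
opening: 0.242
finger_force: 15.0
deck cx cy w h yaw [529.3 -84.4  63.1  45.6  -5.2] | med z in mask 84.0
tcp [ 528.6 -107.   130.8] close dir -5.1 q7 -0.52 delta [ 0.7 22.6] twist rad(+-pi/...) -0.002 t 27.1
car cx cy w h yaw [528.3 -99.8  40.   40.6  40.7] | med z in mask 143.2
tcp [ 528.8 -107.   131. ] close dir -5.1 q7 -0.52 delta [-0.5  7.2] twist rad(+-pi/...) 0.799 t 27.15
```

View pics/w_black3.png

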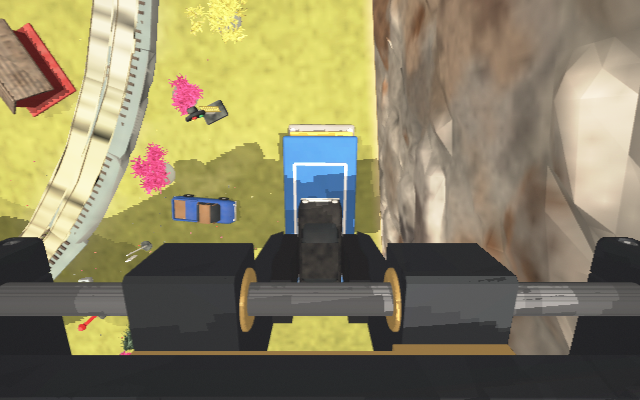

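```bash
python3 -m pendant '[{"claw":0.15,"dx":-0.8,"dy":0.3,"dz":-15,"twist":0},{"claw":0.15,"dx":-0.8,"dy":0.3,"dz":-30,"twist":0},{"claw":0.15,"dx":-0.8,"dy":0.3,"dz":-38,"twist":0},{"claw":0.15,"dx":-0.8,"dy":0.3,"dz":-40.2,"twist":0},{"claw":0.15,"dx":-0.8,"dy":0.3,"dz":-40.2,"twist":0},{"claw":0.15,"dx":-0.8,"dy":0.3,"dz":-40.2,"twist":0},{"claw":0.15,"dx":-0.8,"dy":0.3,"dz":-40.2,"twist":0},{"claw":0.15,"dx":-0.8,"dy":0.3,"dz":-40.2,"twist":0}]'
python3 -m pendant '[{"claw":0.4,"dx":0,"dy":0,"dz":0,"twist":0},{"claw":0.4,"dx":0,"dy":0,"dz":0,"twist":0},{"claw":0.4,"dx":0,"dy":0,"dz":0,"twist":0},{"claw":0.4,"dx":0,"dy":0,"dz":20,"twist":0},{"claw":0.4,"dx":0,"dy":0,"dz":60,"twist":0},{"claw":0.4,"dx":0,"dy":-40,"dz":90,"twist":0},{"claw":0.4,"dx":-20,"dy":-85,"dz":90,"twist":0},{"claw":0.4,"dx":-50,"dy":-130,"dz":90,"twist":0}]'
python3 -m pendant '[{"claw":0.4,"dx":-40,"dy":-50,"dz":0,"twist":0},{"claw":0.4,"dx":-60,"dy":-80,"dz":0,"twist":0},{"claw":0.4,"dx":-60,"dy":-80,"dz":0,"twist":0},{"claw":0.4,"dx":-60,"dy":-80,"dz":0,"twist":0}]'
python3 look.py top deck 0.084 t_f 529 -106 75; python3 look.py top deck 0.046 t_f2 529 -106 75; python3 look.py top car 0.099 t_f3 529 -106 40
python3 - <<'E'
from h import *
p=cv2.imread('pics/t_f.png')[140:260,260:380];q,_=eyes.snapshot('scene');q=q[130:270,240:440]
a=cv2.resize(p,(400,400),interpolation=2);b=cv2.resize(q,(400,280),interpolation=2);b=cv2.copyMakeBorder(b,0,120,0,0,0)
cv2.imwrite('pics/final.png',np.hstack([a,b]))
E
```

```text
clock: 28.0
tool_pos: [0.5282, -0.1068, 0.0909]
eef_rot: [0.737, 0.676, 0.0, 0.0]
contact_force: [0.3, 0.4, -0.3]
opening: 0.241
finger_force: 15.0
clock: 28.8
tool_pos: [0.4816, -0.2351, 0.1818]
eef_rot: [0.737, 0.676, 0.001, 0.002]
contact_force: [0.7, -0.2, -0.7]
opening: 0.4
finger_force: 0.0
clock: 29.2
tool_pos: [0.4193, -0.3145, 0.1805]
eef_rot: [0.738, 0.674, -0.0, -0.0]
contact_force: [0.7, 1.4, -0.1]
opening: 0.395
finger_force: 0.0
deck cx cy w h yaw [ 527.5 -107.6  107.8   46.4   -5.2] | med z in mask 84.1
tcp [ 419.3 -314.5  180.5] close dir -5.2 q7 -0.07 delta [108.2 206.9] twist rad(+-pi/...) -0.0 t 29.2
deck cx cy w h yaw [ 508.3 -105.3  106.3    5.9   -5.2] | med z in mask 45.6
tcp [ 420.7 -312.8  180.7] close dir -5.0 q7 -0.07 delta [ 87.6 207.5] twist rad(+-pi/...) -0.004 t 29.25
car cx cy w h yaw [ 526.4 -109.1   56.5   21.7   -5.2] | med z in mask 97.8
tcp [ 421.4 -311.9  180.8] close dir -4.9 q7 -0.07 delta [105.  202.8] twist rad(+-pi/...) -0.006 t 29.3
```

View pics/final.png

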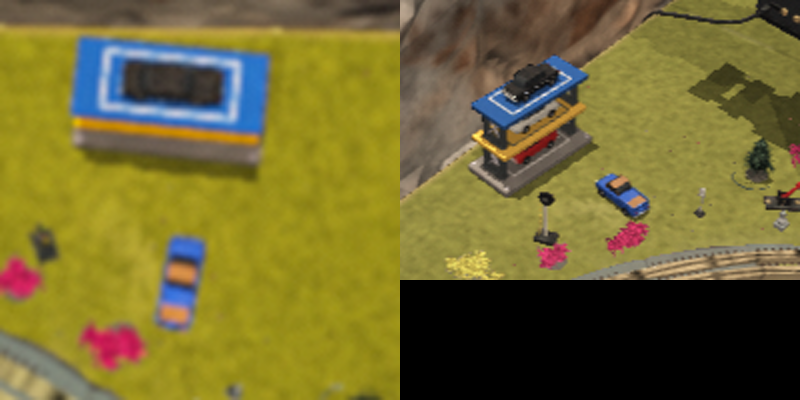

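The picture shows the stack standing square. The black sedan sits inside the blue bay, at about (173, 82) in the left half, and the blue pickup has not moved, at (182, 282). All the offsets I measured are about 1–2 mm, so I'm handing it in.

```bash
python3 -c "
from plant import r
print(r.finish_job())"
```

```text
the job is handed in; nothing more can be done
None
```

The three-level car park is up on the slab in the order asked, every car and deck within about 2 mm of centre by camera and the blue pickup untouched; I handed it in at about 29 s of the 122 s allowed.

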